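# Isolate the drum-edge trimmer and sweep its plate clean

### The arm

A 6-joint arm with a two-finger parallel gripper is mounted at the origin on the work surface. World frame = base frame: x ahead of the robot, y to its left, z up, the work surface at z = 0. Lengths are in mm, angles in rad, forces in N, time in s.
With the tool pointing down it reaches from about 350 to 775 mm from the base axis. Payload 7.3 kg.
Tool frame: the origin (TCP) lies midway between the tips of the shut fingers; the grasp point (between the pads) lies 19 mm behind it; z points along the fingers, x is the direction in which the jaws open and shut, and the axes are right-handed (so a half turn about z gives the same grasp; the last joint's range is limited). The gripper opens to 92 mm and grips with 3 to 60 N. Pads are 19 mm wide; open, the fingers measure 130 mm over their backs; the gripper's body (75 mm by 190 mm) begins 47 mm behind the grasp point.
Start: joints at [-1.353, 0.342, 1.524, -0, 1.275, -0.146], TCP at [186.834, -490.654, 190.341] pointing down, gripper open.
Joint ranges: [-2.53, 2.53], [-0.77, 2.02], [0.04, 2.7], [-1, 4.14], [0.28, 2.66], [-3.11, 3.11]. Speed limits (rad/s): [2.57, 2.57, 3.14, 3.14, 3.14, 3.14].

### API

Orientations are given as [roll, pitch, yaw] about the fixed x, y, z axes, in that order (R = Rz(yaw) Ry(pitch) Rx(roll)).
In Python, from plant import bot gives the robot as it stands.
- The arm moves only by the shell command python3 -m pendant 'ROWS' [OPENING]. ROWS is JSON, a list of rows, each an object with "linear": the shift along the world's x, y, z in mm, a list of three; "twist": the turn about the world's z in degrees. In form: [{"linear": [x, y, z], "twist": twist}, ...]. A call has 1 to 20 rows; each row is the pose to reach, as a shift and turn from the pose commanded when the call began; what a row does not reach only later rows make up. A row lasts 1/8 s, in which the tool goes at most 62.5 mm and 10.7 degrees, less where a joint would pass 70% of its speed; a pose out of reach is approached as far as the arm can. A call with a gripper value outside its range is refused whole. OPENING is the closure in counts, from 0 (fully open) to 255 (shut), set as the call begins (- or left out, the last holds). The fingers move at their own pace and stop on an object; the grip force is fixed at half the most. Time passes only in rows, so rows that repeat a pose let the fingers close. It gives the time, the measured TCP pose, the force and the opening at its end, in the units of the state.
- bot.get_obs(): the state, without advancing time (a new reading comes with each control period).
- bot.capture(name): name is "scene" or "top"; returns a dict with "frame" (384x512x3 uint8, blue, green, red), "z_map" (384x512 float32, mm along the optical axis (not along the pixel's ray), 0 where there is no reading), "fx", "fy", "cx", "cy" (pixels), "k1" (the pictures are not rectified: a ray, as slopes to the right and down, at radius r is drawn at 1 + k1 r^2 times it, then the intrinsics apply), "rvec" (rotation vector, rad) and "tvec" (3), from world to camera coordinates, as OpenCV has them. Camera axes: x right, y down, z forward; pixel columns grow to the right and rows downward; lengths in mm; the calibration is good to about 2 mm. A picture is of the moment at which its call begins.
- bot.close_job(): hands the job in, once; it reports no verdict.
The state is a dict: "time": time; "joint_positions": joint angles; "dq": joint speeds; "tau": joint torques, N m; "tool_pos": TCP position; "tcp_rot": TCP orientation; "contact_force": force on the tool from outside, world axes, zero at the start; "moment": the same for the moment, N m; "grip_width": finger opening in mm.
Only numpy, scipy, OpenCV 4.12 (cv2) and the standard library are available. Lean on these libraries where they do the work, as an engineer would, in place of code of your own. Each camera call takes 0.05 s, during which the arm holds its last target. There are 200 camera calls.

### The job

Switch the trimming machine off first, by tipping its isolator lever fully over to the side away from the robot; only then pick up the wooden scraper block and sweep all four loose wood chips off the metal plate into the catch tray at its end, never touching the chips with the gripper. Finally put the scraper back on its cork-topped stand, flat and upright, let go of it, and leave everything else on the desk where it is.

Things in the scene. Friction and masses are not known exactly. Their poses are not given: they have to be found in the camera images.
- trim_table: Bench machine for trimming drum shells, fixed: grey body, flat aluminium plate on top, 200 (local x) x 260 (y) mm, its top 60 mm above the desk. A dark steel fence stands along the plate's far edge (x +100 to +120 mm), 35 mm above the plate; the other edges are open. Origin: on the desk under the plate's centre; x points away from the robot, y along the fence to the left.
- catch_tray: Open dark steel catch tray, fixed, 210 (x) x 140 (y) x 45 mm high, walls and floor 4 mm, against the left (+y) or right (-y) end of the plate (it varies), 3 mm gap; its rim lies 15 mm below the plate. Origin: centre of its underside, on the desk; axes parallel to the machine's.
- rest: Fixed wooden stand topped with cork, 210 (x) x 140 (y) x 30 mm high, standing against the other end of the plate than the tray. Origin: centre of its underside, on the desk; its cork top is 30 mm above; axes parallel to the machine's.
- scraper: Wooden scraper block, about 0.2 kg, lying on the cork stand: flat base 170 (x) x 36 (y) x 22 mm high, and on it an upright grip 110 (x) x 26 (y) mm rising to 75 mm above the underside. Origin: centre of its underside; x along its length, z up.
- isolator (a joint): Angle of the machine's isolator lever, rad: 0 = on, leaning towards the robot (box's -x); 1.2 = off, leaning away from it (+x). Upright is 0.6. It is over-centre: past upright it falls by its own weight to the nearer stop; under 3 N at its tip moves it.
- isolator_tip (a point): Centre of the lever's black cross grip (22 mm diameter, 44 mm long along the box's y), 90 mm from the lever's pivot; the lever itself is a 12 mm round steel bar.
- isolator_base: Grey isolator box, fixed on the desk to the left or the right of the machine, 100 (x) x 70 (y) x 50 mm high. Origin: centre of its underside, on the desk. The lever's pivot lies along its y axis, 50 mm above the origin.
- chip0: Loose wooden chip (a splintered offcut) lying flat on the plate, 64 x 20 x 12 mm (x, y, z), about 13 g; a splinter at one end adds up to 10 mm. Origin: centre of its underside, x along its length.
- chip1: Loose wooden chip (a splintered offcut) lying flat on the plate, 60 x 24 x 10 mm (x, y, z), about 13 g; a splinter at one end adds up to 10 mm. Origin: centre of its underside, x along its length.
- chip2: Loose wooden chip (a splintered offcut) lying flat on the plate, 62 x 18 x 14 mm (x, y, z), about 13 g; a splinter at one end adds up to 10 mm. Origin: centre of its underside, x along its length.
- chip3: Loose wooden chip (a splintered offcut) lying flat on the plate, 60 x 22 x 11 mm (x, y, z), about 13 g; a splinter at one end adds up to 10 mm. Origin: centre of its underside, x along its length.
- metronome: Dark wooden metronome, 80 mm wide, 122 mm high, on the other side of the machine from the isolator. Loose bystander; origin: centre of its underside.
- mug: White mug, 76 mm across, 90 mm high, between robot and machine. Loose bystander; origin: centre of its underside.
- drum_key: Steel T-shaped drum key, 56 mm long, 12 mm high, between robot and machine. Loose bystander; origin: centre of its underside.
- cymbal: Small brass cymbal lying flat, 160 mm across, 24 mm high, at the robot's right. Loose bystander; origin: centre of its underside.

How it is judged (in metres and radians):
On the way, in this order (a step that is already met when the one before it is completed fails the run):
1. the isolator is fully off (value of joint isolator above 1.05 rad), for 0.2 s.
2. the scraper is lifted clear of its stand (z of scraper in the frame of rest above 0.045 m), for 0.1 s.
3. all four chips are in the catch tray, with the isolator off (x of chip0 in the frame of catch_tray between -0.105 and 0.105 m and y of chip0 in the frame of catch_tray between -0.07 and 0.07 m and z of each of chip0, chip1, chip2, chip3 in the frame of catch_tray below 0.045 m and x of chip1 in the frame of catch_tray between -0.105 and 0.105 m and y of chip1 in the frame of catch_tray between -0.07 and 0.07 m and x of chip2 in the frame of catch_tray between -0.105 and 0.105 m and y of chip2 in the frame of catch_tray between -0.07 and 0.07 m and x of chip3 in the frame of catch_tray between -0.105 and 0.105 m and y of chip3 in the frame of catch_tray between -0.07 and 0.07 m and value of joint isolator above 1.05 rad), for 0.2 s.
At the end, for the whole second after the job is handed in: All four chips lie at rest in the catch tray (centres within its outline and below its rim); the isolator is off (above 1.05 rad); the scraper stands flat (tilt under 0.15 rad) on the cork of its stand, its centre within 60 mm of the stand's centre along each axis, at rest and let go (all of step 3 and linear speed of each of chip0, chip1, chip2, chip3, scraper below 0.03 m/s and x of scraper in the frame of rest between -0.06 and 0.06 m and y of scraper in the frame of rest between -0.06 and 0.06 m and z of scraper in the frame of rest between 0.024 and 0.038 m and angle between scraper's own z axis and vertical below 0.15 rad); the robot touches nothing.
It fails at once if a chip is moved while the isolator is not yet off (value of joint isolator below 0.95 rad and distance of any of chip0, chip1, chip2, chip3 from where it was at the start of the episode above 0.02 m).
It fails at once if a chip is touched by the gripper or arm instead of the scraper (contact force between any of chip0, chip1, chip2, chip3 and the fingers above 1 N or contact force between any of chip0, chip1, chip2, chip3 and the arm above 1 N).
It fails at once if a bystander is moved by more than 30 mm (distance of any of metronome, mug, drum_key, cymbal from where it was at the start of the episode above 0.03 m).
It also fails if it takes over 61 s, if anything falls off the work surface, if the arm or the gripper's body presses on something with over 40 N, if the wrist force passes 120 N, or if a joint passes its speed limit or range.

## Working session

There is one attempt and no reset: what is moved stays moved. The work goes in short steps, Python scripts to look and compute and a shell command to move; the robot and the scene stay as the last step left them, time stands still between calls to the robot, and variables do not carry over. Pictures are saved under pics/ and viewed, about 8 in all and at most 12, crops included, and the job is handed in when it is done.

```bash
mkdir -p pics
cat > h.py <<'E'
import numpy as np, cv2
from plant import bot
def cap(n,save=None):
    c=bot.capture(n)
    if save: cv2.imwrite('pics/'+save,c['frame'])
    return c
def pts(c):
    """world xyz (mm) per pixel from z_map"""
    H,W=c['z_map'].shape
    u,v=np.meshgrid(np.arange(W),np.arange(H))
    K=np.array([[c['fx'],0,c['cx']],[0,c['fy'],c['cy']],[0,0,1.]])
    p=np.stack([u,v],-1).reshape(-1,1,2).astype(np.float64)
    n=cv2.undistortPoints(p,K,np.array([c['k1'],0,0,0.])).reshape(H,W,2)
    z=c['z_map'].astype(float)
    P=np.dstack([n[...,0]*z,n[...,1]*z,z])
    R=cv2.Rodrigues(np.array(c['rvec'],float))[0]; t=np.array(c['tvec'],float).ravel()
    X=(P-t)@R; X[z==0]=np.nan
    return X
E
python3 - <<'E'
from h import *
print(bot.get_obs())
for n in('scene','top'):
    c=cap(n,n+'0.png'); print(n,c['fx'],c['cx'],c['cy'],c['k1'],c['rvec'],c['tvec'])
    X=pts(c); np.save(n+'0.npy',X)
    print((np.isnan(X[...,0])).mean())
E
```

```text
{'time': 0.0, 'joint_positions': array([-1.35301269e+00,  3.42744127e-01,  1.52506853e+00, -1.92646815e-05,
        1.27539371e+00, -1.46008697e-01]), 'dq': array([ 0.00108574,  0.0009844 , -0.00248229,  0.00059301, -0.0004143 ,
       -0.00038866]), 'tau': array([-3.32038595e-03, -4.31248498e+01, -2.44220906e+01,  7.13252812e-02,
        5.60352893e-02, -1.56953715e-04]), 'tool_pos': array([ 186.70952543, -490.1542572 ,  189.6159313 ]), 'tcp_rot': array([-3.14137610e+00,  1.59921748e-03, -1.20699819e+00]), 'contact_force': array([ 0.52828014,  0.30969658, -0.7407294 ]), 'moment': array([ 0.00407601,  0.0402496 , -0.02858258]), 'grip_width': 91.9513084738402}
scene 460.1698153464249 256.11216232191043 189.6204333339436 0.03799651593618158 [ 1.61224858  2.09008004 -0.74311689] [  96.05043819 -251.63426421 1522.90148208]
0.003957112630208333
top 360.32912854738805 253.59536381350574 196.69407413154016 -0.05596917736913889 [ 2.159939   -2.19678774  0.12870511] [ -2.41350544 454.22080949 949.51059052]
0.00421142578125
```

View pics/scene0.png

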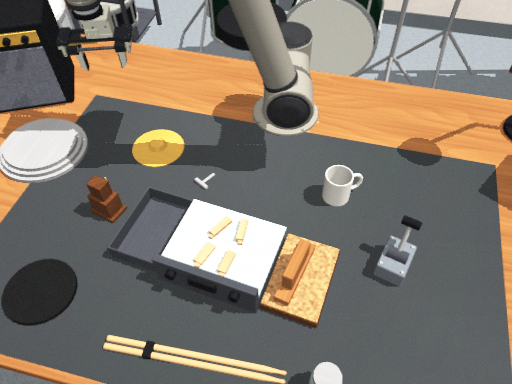

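View pics/top0.png

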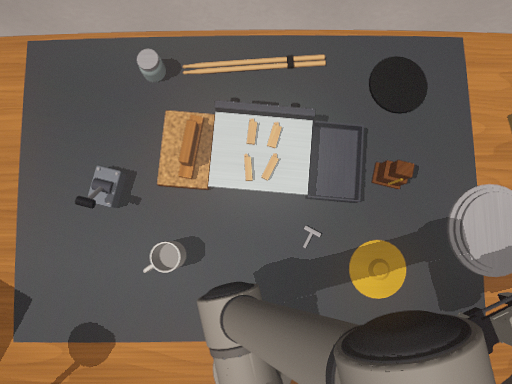

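The scene view shows the tray at the robot's right. In the top view, the machine is at (260,150), the rest and scraper at about (187,148), and the tray at (337,160). The isolator box is at (107,185) with its lever tip at (86,202), and the mug is at (167,257). Next I'll measure these.

Run:
```python
from h import *
X=np.load('top0.npy'); im=cv2.imread('pics/top0.png'); hsv=cv2.cvtColor(im,cv2.COLOR_BGR2HSV)
Z=X[...,2]
def rect(name,m,roi,k=None):
    u0,u1,v0,v1=roi; mm=np.zeros(Z.shape,bool); mm[v0:v1,u0:u1]=m[v0:v1,u0:u1]
    n,l,s,_=cv2.connectedComponentsWithStats(mm.astype(np.uint8))
    for i in range(1,n):
        if s[i,4]<25: continue
        P=X[l==i]; P=P[~np.isnan(P[:,0])]
        r=cv2.minAreaRect(P[:,:2].astype(np.float32))
        print(name,s[i,4],np.round(r[0]),np.round(r[1]),'ang',round(r[2],1),'z',np.round(np.percentile(P[:,2],[5,50,95])),'xy',np.round(P[:,:2].min(0)),np.round(P[:,:2].max(0)))
rect('plate',(abs(Z-60)<5)&(hsv[...,1]<60),(200,320,90,200))
rect('plate+chips',(Z>52)&(Z<80),(208,320,95,200))
rect('fence',(Z>85),(200,320,90,130))
rect('chip',(hsv[...,1]>60)&(Z>55)&(Z<85),(212,312,105,192))
rect('cork',(abs(Z-30)<6),(150,215,100,195))
rect('scrbase',(abs(Z-52)<6),(165,208,105,190))
rect('scrtop',(Z>90),(150,208,105,190))
rect('tray rim',(abs(Z-45)<5),(308,370,115,205))
rect('box',(abs(Z-50)<7),(80,130,160,215))
rect('lever',(Z>62),(65,130,160,215))
rect('tip',(Z>90),(65,130,160,215))
rect('metro',(Z>15),(368,420,150,195))
rect('mug',(Z>30),(140,190,235,275))
```

```text
plate 6548 [569. -30.] [261. 203.] ang 84.1 z [58. 61. 64.] xy [ 455. -169.] [679. 109.]
plate+chips 7615 [569. -30.] [261. 203.] ang 84.2 z [58. 61. 73.] xy [ 455. -169.] [679. 109.]
fence 863 [680. -42.] [261.  32.] ang 84.2 z [87. 95. 98.] xy [ 653. -172.] [698.  89.]
chip 196 [622.  -7.] [21. 68.] ang 82.0 z [68. 72. 74.] xy [589. -19.] [656.   6.]
chip 213 [614. -67.] [23. 68.] ang 72.4 z [67. 71. 73.] xy [579. -84.] [648. -46.]
chip 174 [528.   5.] [69. 18.] ang 3.1 z [70. 75. 78.] xy [493.  -6.] [562.  14.]
chip 192 [528. -54.] [19. 72.] ang 61.3 z [68. 73. 75.] xy [494. -74.] [561. -32.]
cork 2666 [587. 172.] [136. 208.] ang 84.2 z [28. 31. 34.] xy [479.  95.] [694. 249.]
scrbase 372 [589. 156.] [ 36. 168.] ang 79.0 z [50. 53. 56.] xy [504. 123.] [674. 188.]
scrtop 486 [589. 156.] [ 27. 108.] ang 79.6 z [ 97. 106. 108.] xy [535. 134.] [644. 179.]
tray rim 471 [ 547. -232.] [142. 210.] ang 84.3 z [41. 45. 48.] xy [ 436. -311.] [ 656. -153.]
box 637 [488. 387.] [ 70. 100.] ang 74.7 z [48. 51. 54.] xy [433. 341.] [540. 417.]
box 31 [471. 417.] [19. 27.] ang 76.4 z [49. 51. 55.] xy [460. 405.] [487. 429.]
lever 416 [465. 393.] [50. 76.] ang 75.2 z [ 63.  99. 137.] xy [425. 361.] [503. 421.]
tip 223 [448. 397.] [44. 43.] ang 79.2 z [ 98. 133. 138.] xy [425. 376.] [468. 421.]
metro 760 [ 507. -383.] [69. 49.] ang 69.8 z [ 23.  78. 124.] xy [ 478. -410.] [ 541. -347.]
mug 490 [291. 220.] [ 74. 102.] ang 60.2 z [37. 76. 92.] xy [262. 177.] [340. 277.]
```

```bash
python3 -m pendant '[{"linear":[43,28,20],"twist":8},{"linear":[85,56,30],"twist":16},{"linear":[128,85,30],"twist":24},{"linear":[170,113,30],"twist":32},{"linear":[213,141,30],"twist":40},{"linear":[226,199,30],"twist":48},{"linear":[240,258,30],"twist":56},{"linear":[253,316,30],"twist":64},{"linear":[266,374,30],"twist":72},{"linear":[280,433,30],"twist":80},{"linear":[293,491,30],"twist":88},{"linear":[281,550,30],"twist":96},{"linear":[268,609,30],"twist":104},{"linear":[256,668,30],"twist":112},{"linear":[244,727,30],"twist":120},{"linear":[231,786,30],"twist":128},{"linear":[219,845,30],"twist":136},{"linear":[207,904,30],"twist":144},{"linear":[207,904,30],"twist":144},{"linear":[207,904,30],"twist":144}]' 255
python3 - <<'E'
from h import *
cap('scene','scene1.png')
E
```

```text
time: 2.6
tool_pos: [393.6, 412.9, 219.7]
tcp_rot: [-3.141, 0.001, 1.306]
contact_force: [1.1, -0.9, 0.3]
grip_width: 0.4
```

View pics/scene1.png

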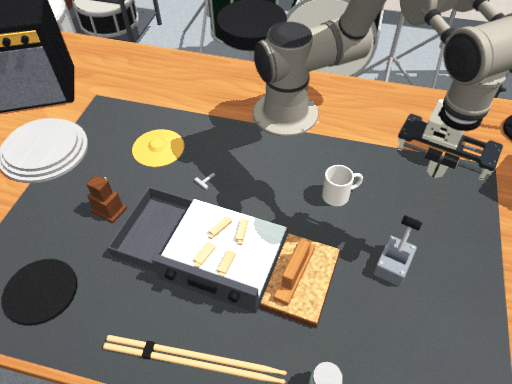

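The shut fingers at (438,160) hang behind the lever tip at (411,222), with nothing between them. I'll descend and push along the box's x.

```bash
python3 -m pendant '[{"linear":[0,0,-50],"twist":0},{"linear":[0,0,-105],"twist":0},{"linear":[12,-3,-105],"twist":0},{"linear":[25,-7,-105],"twist":0},{"linear":[38,-10,-105],"twist":0},{"linear":[50,-14,-105],"twist":0},{"linear":[62,-17,-105],"twist":0},{"linear":[75,-20,-105],"twist":0},{"linear":[88,-24,-105],"twist":0},{"linear":[100,-27,-105],"twist":0},{"linear":[112,-31,-105],"twist":0},{"linear":[125,-34,-105],"twist":0},{"linear":[137,-37,-105],"twist":0},{"linear":[137,-37,-105],"twist":0},{"linear":[137,-37,-105],"twist":0},{"linear":[110,-30,-95],"twist":0},{"linear":[80,-22,-50],"twist":0},{"linear":[80,-22,0],"twist":0},{"linear":[80,-22,30],"twist":0},{"linear":[80,-22,30],"twist":0}]' 255
python3 - <<'E'
from h import *
c=cap('scene','scene2.png'); X=pts(c); 
m=(X[...,2]>85)&(X[...,2]<150)&(abs(X[...,0]-490)<110)&(abs(X[...,1]-390)<60)
P=X[m]; print(len(P), np.round(np.percentile(P,[2,50,98],axis=0)) if len(P) else '')
E
```

```text
time: 5.15
tool_pos: [474.2, 392.3, 253.3]
tcp_rot: [3.138, -0.004, 1.307]
contact_force: [0.7, 0.1, -0.2]
grip_width: 0.4
263 [[428. 377.  86.]
 [445. 394. 128.]
 [467. 416. 137.]]
```

View pics/scene2.png

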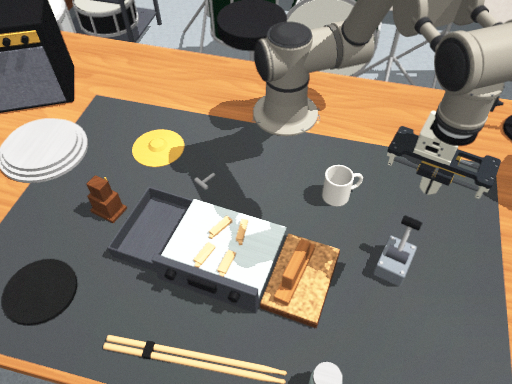

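The lever's tip is still at (411,222), leaning towards the robot, so it's not off. I'll push again, stop in contact and look.

```bash
python3 -m pendant '[{"linear":[-40,11,0],"twist":0},{"linear":[-80,20,0],"twist":0},{"linear":[-80,20,-60],"twist":0},{"linear":[-80,20,-120],"twist":0},{"linear":[-80,20,-144],"twist":0},{"linear":[-66,17,-144],"twist":0},{"linear":[-53,13,-144],"twist":0},{"linear":[-40,10,-144],"twist":0},{"linear":[-26,6,-144],"twist":0},{"linear":[-13,3,-144],"twist":0},{"linear":[0,0,-144],"twist":0},{"linear":[12,-3,-144],"twist":0},{"linear":[12,-3,-144],"twist":0}]' 255
python3 - <<'E'
from h import *
c=cap('scene'); a=c['frame'][130:310,330:512]; d=cap('top')['frame'][130:260,40:180]
cv2.imwrite('pics/c3.png',np.hstack([cv2.resize(a,(400,400)),cv2.resize(d,(400,400))]))
E
```

```text
time: 6.82
tool_pos: [486.7, 388.0, 106.1]
tcp_rot: [3.142, -0.0, 1.305]
contact_force: [-0.1, 0.8, 0.3]
grip_width: 0.4
```

View pics/c3.png

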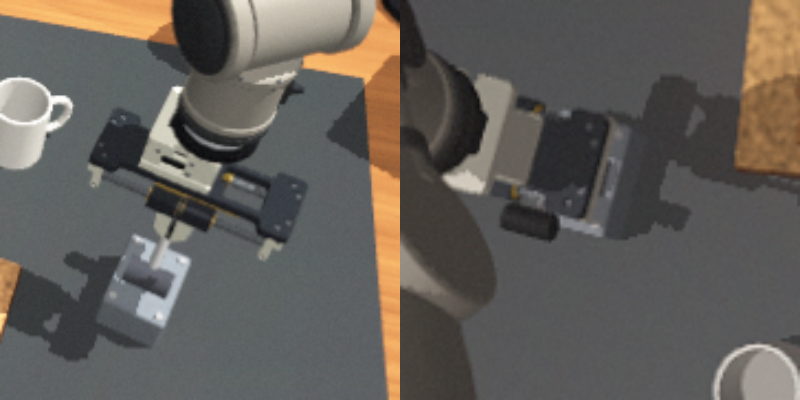

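Run:
```python
from h import *
o=bot.get_obs(); print(o['time'],o['tool_pos'],o['contact_force'])
for n in('scene','top'):
    c=cap(n); K=np.array([[c['fx'],0,c['cx']],[0,c['fy'],c['cy']],[0,0,1.]])
    Q=np.array([o['tool_pos'],[439,400,124],[488,387,50],[537,374,124]],float)
    print(n,cv2.projectPoints(Q,np.array(c['rvec'],float),np.array(c['tvec'],float),K,np.array([c['k1'],0,0,0.]))[0].reshape(-1,2).round(1).tolist())
    X=pts(c); v=c['frame'].max(2)
    m=(v<45)&(X[...,2]>85)&(X[...,2]<165)&(abs(X[...,0]-490)<110)&(abs(X[...,1]-390)<60)
    P=X[m]; print(len(P),np.round(np.percentile(P,[2,50,98],axis=0)))
    v,u=np.nonzero(m); print(u.min(),u.max(),v.min(),v.max())
```

```text
6.925 [485.58369609 388.32164192 106.15596454] [0.05319944 0.87442822 0.33424019]
scene [[403.6, 242.8], [411.7, 223.6], [397.5, 255.9], [397.5, 256.0]]
6 [[452. 384. 127.]
 [494. 385. 156.]
 [495. 395. 163.]]
406 410 226 236
top [[93.6, 183.3], [85.3, 201.4], [103.1, 185.3], [97.0, 161.4]]
109 [[425. 377. 123.]
 [439. 393. 133.]
 [451. 417. 137.]]
76 95 196 207
```

Run:
```python
from h import *
c=cap('scene'); a=c['frame'][200:290,360:450]; X=pts(c)
cv2.imwrite('pics/c4.png',cv2.resize(a,(600,600),interpolation=cv2.INTER_CUBIC))
for v in range(215,270,4): print(v,[tuple(np.round(X[v,u]).astype(int)) for u in (396,400,404,408,412)])
```

```text
215 [(np.int64(503), np.int64(345), np.int64(227)), (np.int64(505), np.int64(353), np.int64(232)), (np.int64(503), np.int64(361), np.int64(232)), (np.int64(502), np.int64(369), np.int64(233)), (np.int64(509), np.int64(374), np.int64(245))]
219 [(np.int64(507), np.int64(348), np.int64(218)), (np.int64(515), np.int64(354), np.int64(231)), (np.int64(514), np.int64(361), np.int64(233)), (np.int64(510), np.int64(370), np.int64(230)), (np.int64(507), np.int64(378), np.int64(229))]
223 [(np.int64(353), np.int64(385), np.int64(0)), (np.int64(514), np.int64(357), np.int64(216)), (np.int64(516), np.int64(364), np.int64(221)), (np.int64(518), np.int64(371), np.int64(227)), (np.int64(515), np.int64(379), np.int64(226))]
227 [(np.int64(368), np.int64(385), np.int64(3)), (np.int64(366), np.int64(395), np.int64(4)), (np.int64(491), np.int64(374), np.int64(175)), (np.int64(494), np.int64(381), np.int64(181)), (np.int64(520), np.int64(381), np.int64(219))]
231 [(np.int64(380), np.int64(387), np.int64(1)), (np.int64(491), np.int64(369), np.int64(156)), (np.int64(492), np.int64(377), np.int64(161)), (n
[... 1501 characters left out ...]
59 [(np.int64(500), np.int64(384), np.int64(53)), (np.int64(501), np.int64(392), np.int64(58)), (np.int64(502), np.int64(400), np.int64(63)), (np.int64(491), np.int64(412), np.int64(50)), (np.int64(455), np.int64(432), np.int64(0))]
263 [(np.int64(510), np.int64(385), np.int64(51)), (np.int64(508), np.int64(394), np.int64(53)), (np.int64(507), np.int64(403), np.int64(54)), (np.int64(502), np.int64(413), np.int64(50)), (np.int64(469), np.int64(432), np.int64(3))]
267 [(np.int64(521), np.int64(385), np.int64(52)), (np.int64(517), np.int64(395), np.int64(49)), (np.int64(515), np.int64(404), np.int64(50)), (np.int64(511), np.int64(414), np.int64(48)), (np.int64(480), np.int64(433), np.int64(2))]
```

View pics/c4.png

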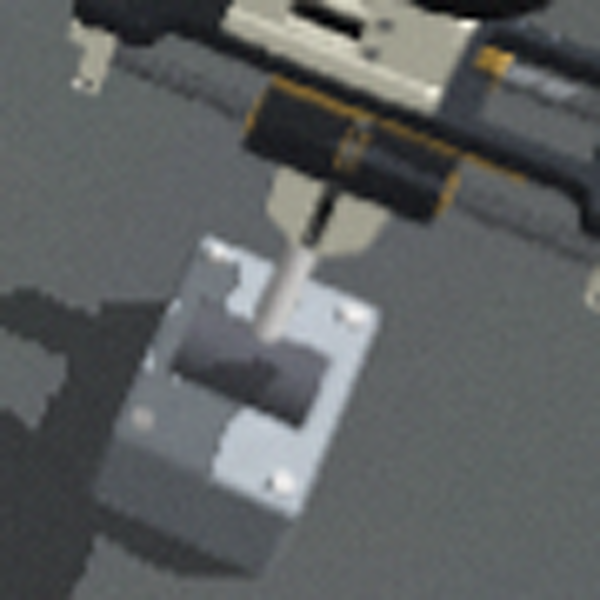

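The fingers are now past the lever, which hasn't moved. They passed over the grip and look higher in the picture than the reported z of 106. I'll back off and measure the true fingertip height.

```bash
python3 -m pendant '[{"linear":[0,0,60],"twist":0},{"linear":[-50,13,70],"twist":0},{"linear":[-105,28,70],"twist":0},{"linear":[-105,28,20],"twist":0},{"linear":[-105,28,0],"twist":0},{"linear":[-105,28,0],"twist":0},{"linear":[-105,28,0],"twist":0}]' 255
python3 - <<'E'
from h import *
o=bot.get_obs(); T=o['tool_pos']; print(T)
for n in('scene','top'):
    c=cap(n); X=pts(c); K=np.array([[c['fx'],0,c['cx']],[0,c['fy'],c['cy']],[0,0,1.]])
    print(n,cv2.projectPoints(T.reshape(1,3),np.array(c['rvec'],float),np.array(c['tvec'],float),K,np.array([c['k1'],0,0,0.]))[0].round(1).tolist())
    m=(np.hypot(X[...,0]-T[0],X[...,1]-T[1])<40)&(X[...,2]>25)&(X[...,2]<230)
    v,u=np.nonzero(m)
    i=np.argsort(X[m][:,2])[:12]
    print([(u[k],v[k],X[v[k],u[k]].round().tolist()) for k in i])
    cv2.imwrite('pics/c5.png',cv2.resize(c['frame'][130:260,370:500],(600,600),interpolation=cv2.INTER_CUBIC)) if n=='scene' else 0
E
```

```text
time: 7.95
tool_pos: [381.4, 416.9, 107.5]
tcp_rot: [3.141, -0.002, 1.306]
contact_force: [0.3, 0.4, -0.3]
grip_width: 0.5
[381.35813721 416.86704501 107.45925341]
scene [[[418.4, 210.1]]]
[(np.int64(420), np.int64(203), [388.0, 412.0, 143.0]), (np.int64(422), np.int64(204), [390.0, 416.0, 144.0]), (np.int64(418), np.int64(202), [387.0, 407.0, 144.0]), (np.int64(420), np.int64(202), [386.0, 411.0, 145.0]), (np.int64(421), np.int64(203), [389.0, 414.0, 145.0]), (np.int64(419), np.int64(203), [391.0, 409.0, 146.0]), (np.int64(423), np.int64(204), [392.0, 418.0, 146.0]), (np.int64(421), np.int64(202), [388.0, 413.0, 148.0]), (np.int64(419), np.int64(202), [390.0, 408.0, 149.0]), (np.int64(417), np.int64(201), [388.0, 403.0, 149.0]), (np.int64(422), np.int64(203), [392.0, 415.0, 149.0]), (np.int64(419), np.int64(201), [388.0, 408.0, 150.0])]
top [[[80.9, 225.5]]]
[(np.int64(67), np.int64(209), [414.0, 397.0, 218.0]), (np.int64(56), np.int64(206), [421.0, 421.0, 219.0]), (np.int64(59), np.int64(207), [419.0, 415.0, 219.0]), (np.int64(59), np.int64(208), [416.0, 413.0, 222.0]), (np.int64(66), np.int64(209), [414.0, 395.0, 227.0]), (np.int64(55), np.int64(206), [420.0, 419.0, 228.0]), (np.int64(62), np.int64(208), [416.0, 403.0, 228.0])]
```

View pics/c5.png

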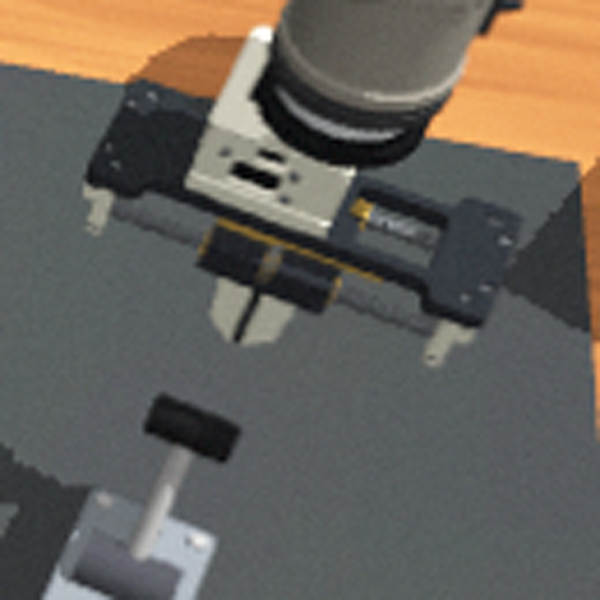

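The true fingertips are at about z=142, while the reported TCP z is 107, so the reading is about 35 mm low; x and y agree. I'll use true z = reported + 35 and push again 30 mm lower.

```bash
python3 -m pendant '[{"linear":[0,0,-30],"twist":0},{"linear":[12,-3,-30],"twist":0},{"linear":[25,-7,-30],"twist":0},{"linear":[38,-10,-30],"twist":0},{"linear":[50,-14,-30],"twist":0},{"linear":[62,-17,-30],"twist":0},{"linear":[75,-20,-30],"twist":0},{"linear":[88,-24,-30],"twist":0},{"linear":[100,-27,-30],"twist":0},{"linear":[112,-31,-30],"twist":0},{"linear":[125,-34,-30],"twist":0},{"linear":[137,-37,-30],"twist":0},{"linear":[145,-40,-30],"twist":0},{"linear":[145,-40,-30],"twist":0},{"linear":[110,-30,-20],"twist":0},{"linear":[80,-22,20],"twist":0},{"linear":[80,-22,70],"twist":0},{"linear":[80,-22,90],"twist":0},{"linear":[80,-22,90],"twist":0}]' 255
python3 - <<'E'
from h import *
for n in('scene','top'):
  c=cap(n); X=pts(c); 
  m=(X[...,2]>85)&(X[...,2]<150)&(abs(X[...,0]-490)<110)&(abs(X[...,1]-390)<60)
  P=X[m]; print(len(P), np.round(np.percentile(P,[2,50,98],axis=0)) if len(P) else '')
# tip height at the start of the episode: fingers near (187,-491)
X=np.load('scene0.npy'); m=(np.hypot(X[...,0]-187,X[...,1]+491)<75)&(X[...,2]>100)
print(np.round(np.sort(X[m][:,2])[:40:4]))
E
```

```text
time: 10.42
tool_pos: [461.9, 394.9, 198.2]
tcp_rot: [3.139, -0.003, 1.306]
contact_force: [-0.5, 0.1, 0.6]
grip_width: 0.1
196 [[525. 351. 121.]
 [539. 371. 133.]
 [549. 391. 137.]]
231 [[506. 351.  87.]
 [531. 374. 132.]
 [547. 394. 138.]]
[227. 229. 230. 232. 234. 237. 238. 240. 240. 240.]
```

The lever is off: its tip is at (537,372), 121–137 mm high. The start picture shows the same offset of about +36 mm. Next I'll grasp the scraper at (589,156), yaw −10.7°.

```bash
python3 -m pendant '[{"linear":[21,-40,10],"twist":1},{"linear":[42,-80,10],"twist":2},{"linear":[64,-120,10],"twist":3},{"linear":[85,-160,0],"twist":4},{"linear":[106,-200,-10],"twist":4.5},{"linear":[127,-239,-20],"twist":4.5},{"linear":[127,-239,-60],"twist":4.5},{"linear":[127,-239,-100],"twist":4.5},{"linear":[127,-239,-130],"twist":4.5},{"linear":[127,-239,-130],"twist":4.5}]' 80
python3 - <<'E'
from h import *
c=cap('scene'); X=pts(c); cv2.imwrite('pics/c6.png',cv2.resize(c['frame'][170:330,220:380],(600,600),interpolation=cv2.INTER_CUBIC))
T=bot.get_obs()['tool_pos']; print(T)
f=(np.hypot(X[...,0]-T[0],X[...,1]-T[1])<70)&(X[...,2]>30)&(X[...,2]<190)
b=np.ptp(c['frame'].astype(int),axis=2)<50
P=X[f&b]; print(np.round(np.sort(P[P[:,2]>85][:,2])[:60:6]))
E
```

```text
time: 11.78
tool_pos: [585.1, 154.7, 62.3]
tcp_rot: [-3.134, 0.003, 1.384]
contact_force: [-0.8, -0.1, -0.2]
grip_width: 62.7
[586.71063572 155.02951892  64.62796259]
[100. 106. 107. 110. 112. 114. 116. 117. 119. 120.]
```

View pics/c6.png

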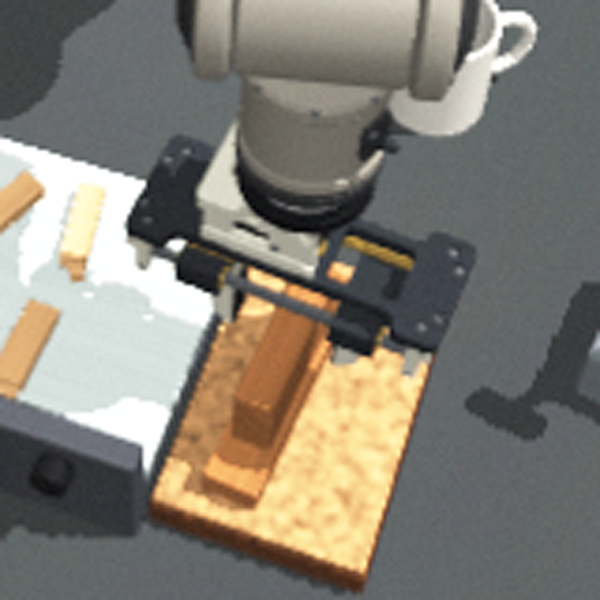

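The open fingers straddle the scraper's grip, with tips at about (225,310) and (345,350) in the crop, around z=100. I'll descend 30 mm, close and lift.

```bash
python3 -m pendant '[{"linear":[2,0,-15],"twist":0},{"linear":[2,0,-30],"twist":0},{"linear":[2,0,-30],"twist":0}]' 80; python3 -m pendant '[{"linear":[0,0,0],"twist":0},{"linear":[0,0,0],"twist":0},{"linear":[0,0,0],"twist":0},{"linear":[0,0,0],"twist":0},{"linear":[0,0,0],"twist":0},{"linear":[0,0,20],"twist":0},{"linear":[0,0,40],"twist":0},{"linear":[0,0,60],"twist":0},{"linear":[0,0,60],"twist":0},{"linear":[0,0,60],"twist":0}]' 255
python3 - <<'E'
from h import *
c=cap('scene'); X=pts(c); h=cv2.cvtColor(c['frame'],cv2.COLOR_BGR2HSV)
cv2.imwrite('pics/c7.png',cv2.resize(c['frame'][150:330,200:400],(666,600),interpolation=cv2.INTER_CUBIC))
o=bot.get_obs();print(o['tool_pos'],o['contact_force'],o['grip_width'])
E
```

```text
time: 12.2
tool_pos: [588.8, 155.2, 35.0]
tcp_rot: [-3.139, 0.001, 1.385]
contact_force: [0.0, 0.2, 0.2]
grip_width: 63.0
time: 13.45
tool_pos: [589.2, 155.3, 95.3]
tcp_rot: [-3.14, 0.0, 1.385]
contact_force: [0.5, -0.1, -2.3]
grip_width: 25.7
[589.02190899 155.19446945  95.0746925 ] [ 1.59388314  0.25397925 -1.7491382 ] 25.896056272277836
```

View pics/c7.png

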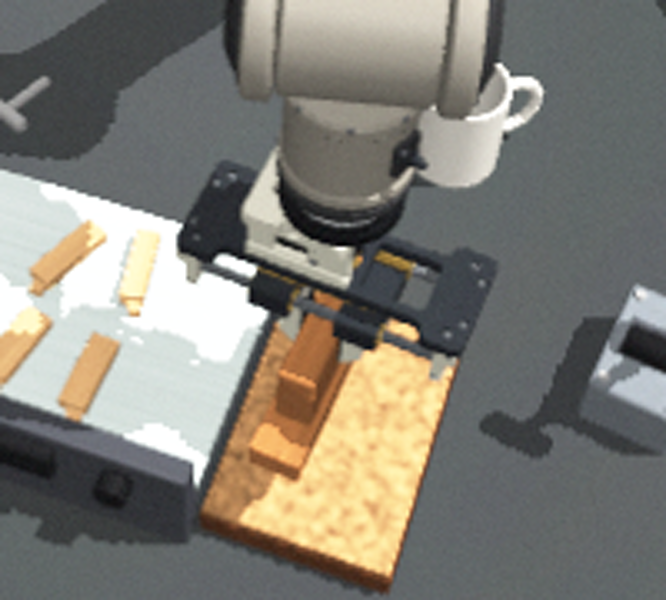

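The scraper is held (25.7 mm) and level, with its underside at about z=90, and the stand is clear beneath it. Next I'll move over the plate, align to the machine (−5.8°) and lower it behind the chips.

```bash
python3 -m pendant '[{"linear":[-5,-33,0],"twist":1.6},{"linear":[-10,-66,0],"twist":3.3},{"linear":[-15,-100,0],"twist":4.9},{"linear":[-15,-100,0],"twist":4.9},{"linear":[-15,-100,-20],"twist":4.9},{"linear":[-15,-100,-27],"twist":4.9},{"linear":[-15,-100,-30],"twist":4.9},{"linear":[-15,-100,-30],"twist":4.9},{"linear":[-15,-100,-30],"twist":4.9}]' 255
python3 - <<'E'
from h import *
c=cap('scene'); X=pts(c); T=bot.get_obs()['tool_pos']
cv2.imwrite('pics/c8.png',cv2.resize(c['frame'][180:310,130:330],(800,520),interpolation=cv2.INTER_CUBIC))
E
```

```text
time: 14.62
tool_pos: [575.1, 55.8, 66.6]
tcp_rot: [3.141, -0.0, 1.471]
contact_force: [-0.1, 1.0, -2.1]
grip_width: 25.9
```

View pics/c8.png

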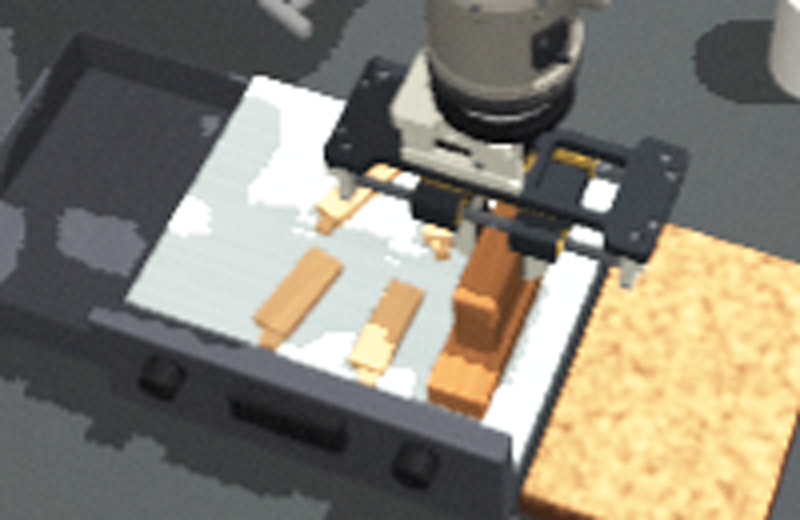

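The scraper is on the plate at (470,370) in the crop, aligned, with all four chips ahead of it between (255,330) and (445,240). I'll sweep towards the tray.

```bash
python3 -m pendant '[{"linear":[-1,-12,-1],"twist":0},{"linear":[-3,-24,-1],"twist":0},{"linear":[-4,-36,-1],"twist":0},{"linear":[-5,-48,-1],"twist":0},{"linear":[-6,-60,-1],"twist":0},{"linear":[-7,-72,-1],"twist":0},{"linear":[-9,-84,-1],"twist":0},{"linear":[-10,-96,-1],"twist":0},{"linear":[-11,-108,-1],"twist":0},{"linear":[-12,-120,-1],"twist":0},{"linear":[-13,-132,-1],"twist":0}]' 255
python3 - <<'E'
from h import *
c=cap('scene')
cv2.imwrite('pics/c9.png',cv2.resize(c['frame'][160:300,90:310],(800,509),interpolation=cv2.INTER_CUBIC))
E
```

```text
time: 16.05
tool_pos: [562.7, -76.5, 66.6]
tcp_rot: [3.139, -0.001, 1.47]
contact_force: [0.3, 4.9, 5.2]
grip_width: 25.6
```

View pics/c9.png

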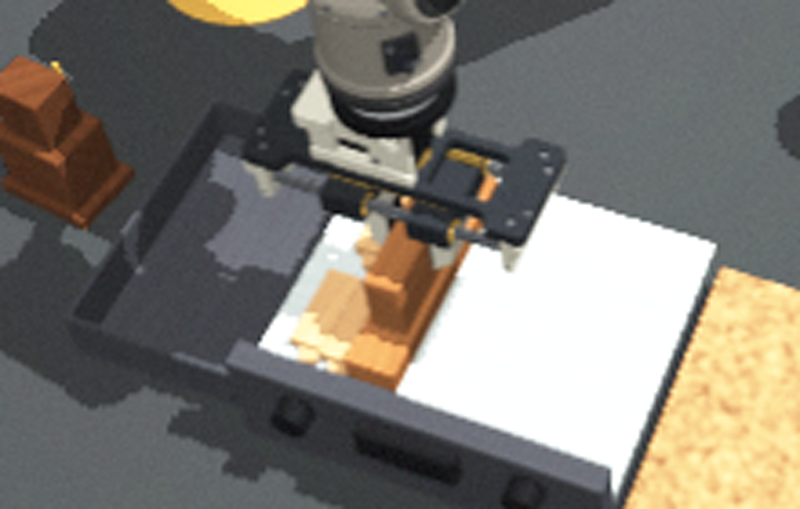

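Chips are lined up ahead of the blade near (330,310) in the crop, and contact force is light. Carry on over the edge.

```bash
python3 -m pendant '[{"linear":[-1,-12,0],"twist":0},{"linear":[-2,-24,0],"twist":0},{"linear":[-4,-36,0],"twist":0},{"linear":[-5,-48,0],"twist":0},{"linear":[-6,-60,0],"twist":0},{"linear":[-7,-72,0],"twist":0},{"linear":[-9,-84,0],"twist":0},{"linear":[-10,-96,0],"twist":0},{"linear":[-11,-108,0],"twist":0},{"linear":[-11,-108,0],"twist":0},{"linear":[-11,-108,0],"twist":0},{"linear":[-11,-108,20],"twist":0},{"linear":[-11,-108,50],"twist":0},{"linear":[-5,-50,60],"twist":0},{"linear":[1,10,60],"twist":0},{"linear":[7,70,60],"twist":0},{"linear":[13,130,60],"twist":0},{"linear":[18,180,60],"twist":0},{"linear":[18,180,60],"twist":0}]' 255
cat > chips.py <<'E'
from h import *
for n in('top','scene'):
    c=cap(n,n+'_f.png'); X=pts(c); h=cv2.cvtColor(c['frame'],cv2.COLOR_BGR2HSV)
    d=X[...,:2]-np.array([569,-30]); a=np.radians(-5.8); mx=d@[np.cos(a),np.sin(a)]; my=d@[-np.sin(a),np.cos(a)]
    m=(h[...,1]>70)&(h[...,0]<30)&(h[...,2]>50)&(abs(mx)<135)&(my<105)&(my>-300)&(X[...,2]<80)&(X[...,2]>-5)
    k,l,s,_=cv2.connectedComponentsWithStats(m.astype(np.uint8))
    for i in range(1,k):
        if s[i,4]>12: j=l==i; print(n,s[i,4],'mx',mx[j].min().round(),mx[j].max().round(),'my',my[j].min().round(),my[j].max().round(),'z',np.percentile(X[...,2][j],[5,50,95]).round())
E
python3 chips.py
```

```text
time: 18.48
tool_pos: [579.3, 107.4, 125.0]
tcp_rot: [-3.141, -0.001, 1.476]
contact_force: [0.6, -1.3, -1.0]
grip_width: 26.2
top 309 mx 14.0 88.0 my -180.0 -137.0 z [11. 16. 29.]
top 306 mx -81.0 4.0 my -175.0 -137.0 z [14. 19. 35.]
scene 208 mx -99.0 10.0 my -183.0 -141.0 z [ 6. 17. 36.]
scene 122 mx 6.0 82.0 my -184.0 -132.0 z [12. 17. 44.]
```

All four chips (two groups of about two each) lie in the tray, machine y −184 to −132, with none on the plate. Next I'll return the scraper to the stand.

```bash
python3 -m pendant '[{"linear":[4,32,0],"twist":0},{"linear":[8,65,0],"twist":0},{"linear":[8,65,-25],"twist":0},{"linear":[8,65,-50],"twist":0},{"linear":[8,65,-70],"twist":0},{"linear":[8,65,-80],"twist":0},{"linear":[8,65,-86],"twist":0},{"linear":[8,65,-89],"twist":0},{"linear":[8,65,-90],"twist":0},{"linear":[8,65,-90],"twist":0},{"linear":[8,65,-90],"twist":0}]' 255
```

```text
time: 19.95
tool_pos: [588.4, 168.1, 36.5]
tcp_rot: [3.14, 0.0, 1.471]
contact_force: [-1.1, -2.4, 6.2]
grip_width: 26.2
```

Touchdown with 6 N of support. I'll release and rise.

```bash
python3 -m pendant '[{"linear":[0,0,0],"twist":0},{"linear":[0,0,0],"twist":0},{"linear":[0,0,0],"twist":0},{"linear":[0,0,0],"twist":0},{"linear":[0,0,30],"twist":0},{"linear":[0,0,70],"twist":0},{"linear":[0,0,120],"twist":0},{"linear":[-50,0,160],"twist":0},{"linear":[-110,0,170],"twist":0},{"linear":[-160,0,170],"twist":0},{"linear":[-160,0,170],"twist":0},{"linear":[-160,0,170],"twist":0}]' 80
python3 chips.py
python3 - <<'E'
from h import *
c=cap('scene'); X=pts(c); h=cv2.cvtColor(c['frame'],cv2.COLOR_BGR2HSV)
Z=X[...,2]; near=(abs(X[...,0]-588)<100)&(abs(X[...,1]-170)<50)
for nm,m in(('top',near&(Z>99)&(Z<115)),('base',near&(abs(Z-52)<4))):
    P=X[m]; print(nm,len(P),cv2.minAreaRect(P[:,:2].astype(np.float32)),np.percentile(P[:,2],[5,95]))
m=(Z>85)&(Z<150)&(abs(X[...,0]-490)<110)&(abs(X[...,1]-390)<60); print('lever',np.round(np.median(X[m],axis=0)))
a=cv2.imread('pics/scene_f.png'); cv2.imwrite('pics/fin.png',cv2.resize(a[100:320,60:440],(798,462),interpolation=cv2.INTER_CUBIC))
E
```

```text
time: 21.45
tool_pos: [428.7, 168.5, 205.8]
tcp_rot: [3.14, -0.001, 1.47]
contact_force: [-0.6, 0.0, -0.3]
grip_width: 62.8
top 307 mx 14.0 89.0 my -179.0 -142.0 z [12. 17. 29.]
top 297 mx -81.0 4.0 my -173.0 -137.0 z [14. 19. 35.]
scene 219 mx -96.0 10.0 my -183.0 -141.0 z [ 8. 17. 36.]
scene 74 mx 4.0 70.0 my -183.0 -139.0 z [13. 27. 36.]
top 481 ((586.06591796875, 167.56011962890625), (26.04032325744629, 111.20489501953125), 84.06805419921875) [102.17621672 107.5644222 ]
base 351 ((586.3038330078125, 167.985595703125), (35.8975944519043, 171.07498168945312), 83.58636474609375) [49.63522437 54.98538759]
lever [539. 370. 133.]
```

View pics/fin.png

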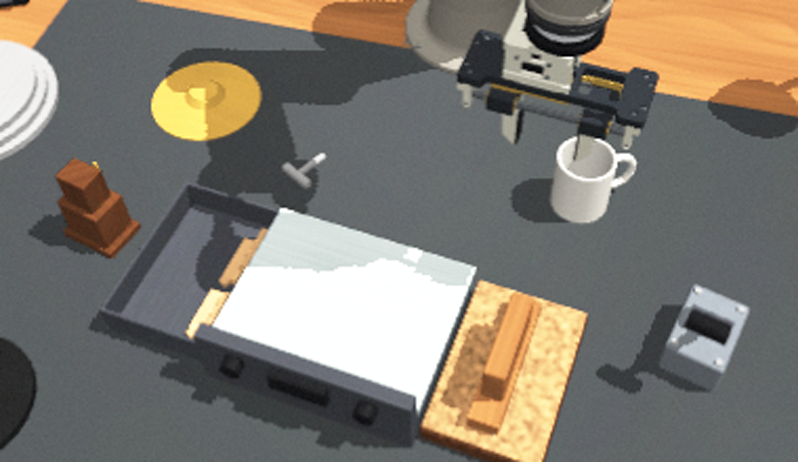

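The final picture shows the chips in the tray at (210,305) and (240,258), the scraper upright on the cork at (505,360), and the lever tipped away. The bystanders look in place. Handing in.

```bash
python3 -c "
from plant import bot
print(bot.close_job())"
```

```text
the job is handed in; nothing more can be done
None
```

I tipped the isolator fully off, then swept all four chips into the tray with the scraper. I put the scraper back on its stand, let go and handed the job in at about 21.5 s; no verdict was reported.

**Last checks**
- **Isolator:** the lever tip is at about (539, 370, 133) mm, leaning away from the robot, which matches fully off.
- **Chips:** they lie in the tray as two overlapping groups, mostly 10–36 mm high, below the 45 mm rim, and none is left on the plate. I couldn't separate the four chips one by one; the size of the groups fits two chips in each.
- **Scraper:** its centre is about 4 mm from the stand's centre. The base top is at about 52 mm and the grip top at about 105 mm, as expected for standing flat and upright.
- **Bystanders:** they look unmoved in the last picture; I didn't measure them again.

**What disagreed**
- **TCP height:** the reported TCP height read about 35 mm lower than the fingertips seen by the camera. Because of that, my first two lever pushes passed over the grip without moving it. I corrected for the offset in every later move.

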